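# Close and lock the mould clamp

### The job

Close the two-part plaster mould in the sliding clamp; it is all fingertip work and nothing needs gripping. Push the cam lever all the way round to the cam's low point, push the slide fully home by its black knob so that the mould halves meet, then push the lever all the way back so that the cam locks behind the slide's lug. Do not push the slide against the raised cam, do not lift or tip the mould halves, and leave the other things on the table where they are.

Things in the scene. Friction and masses are not known exactly. Their poses are not given: they have to be found in the camera images.
- clamp: Sliding mould clamp, fixed to the table, yawed -17 to +12 degrees. Grey base plate x -104 to 131, y -120 to 55 mm, 12 mm high. Origin on the table under the slide's centre line, level in x with the cam pivot; x = the slide's closing direction (forward), y left, z up. The fixed front end plate (x 114 to 126, 120 mm wide, top 105 mm high) backs the front mould half.
- slide (a joint): Travel of the pusher slide (m) along the clamp's +x: 0 = fully back, 0.080 = home at its stop, mould closed. Starts at 0.002 to 0.022; needs 4 to 10 N, stays where left. It pushes the rear mould half before it. With the cam up, the 14 mm thick steel lug on its right (-y) flank meets the cam at about 0.031. Once home, the raised cam stands behind the lug and keeps the slide from moving back.
- push_face (a point): Centre of the rear face of the slide's black push knob (moves with the slide): round, 40 mm in diameter, axis along the clamp's x, 62 mm above the table, facing backward (clamp -x). 22 mm ahead of it is the rear of the slide's pusher plate, 10 mm thick, 120 mm wide, top 100 mm above the table.
- cam (a joint): Angle of eccentric cam and lever (rad), counter-clockwise from above: 0 = locked, high point to the slide, lever pointing back (clamp -x) and 25 degrees outward (-y); 2.27 = stop at the low point, lever forward (+x) and 25 degrees outward. It swings through the clamp's right (-y) side. Starts at 0 to 0.2. The lug passes only above about 1.92. About 2 N at the grip; stays where left.
- lever_grip (a point): Centre of the black upright grip at the end of the cam lever, moving with it: a round post 22 mm in diameter standing from 40 to 88 mm above the table; this point lies 64 mm above the table and 80 mm from the cam's pivot. The steel lever bar below it is 14 mm wide, top 40 mm above the table.
- cam_pivot (a point): Point on the vertical pivot axis of the cam, 36 mm above the table; fixed to the clamp at x 0, y -88 mm. The eccentric steel disc on it is 34 mm in diameter, offset 10 mm.
- mould_rear: Rear half of the plaster mould, a loose off-white block 45 x 88 x 80 mm (x, y, z), standing 35 mm above the table on the clamp's flat seat, between 5 mm high guide lips, in front of the pusher plate. Origin at the centre of its underside; x forward, hollow parting face at x +22.5 mm.
- mould_front: Front half of the plaster mould, same size, standing 35 mm above the table on the same seat, against the fixed end plate. Origin at the centre of its underside; hollow parting face at x -22.5 mm, facing the other half. With the mould closed the two origins are 45 to 46 mm apart along x.
- cup_a: Bystander: pinkish unglazed cup, 72 mm across the rim, 65 mm high, on the table to the right of the clamp. Origin at the centre of its underside.
- cup_b: Bystander: cream unglazed cup, 68 mm across, 55 mm high, to the left of the clamp. Origin at the centre of its underside.
- jar: Bystander: small glass jar with a white cap, 54 mm across, 62 mm high, to the left of the clamp. Origin at the centre of its underside.
- stick: Bystander: wooden modelling tool lying flat, 175 mm long, 7 mm thick, left of the clamp. Origin in its thick part on the table.
- brush: Bystander: brush lying flat on the table, 190 mm long, right of the clamp's rear.
- rib: Bystander: round wooden rib (disc), 84 mm across, 6 mm thick, lying flat on the table, left of the clamp's rear.
Mind the look-alikes: they are no part of the job. What is shaped like the mould_rear but blue or red is not meant.

How it is judged (in metres and radians):
On the way, in this order (a step that is already met when the one before it is completed fails the run):
1. the cam is turned to its low point (within 0.25 rad of that stop) while the slide is still back (value of joint cam above 2.02 rad and value of joint slide below 0.03 m), for 0.1 s.
2. the slide is pushed home (within 3 mm) with the cam at its low point (value of joint slide above 0.077 m and value of joint cam above 1.8 rad), for 0.1 s.
3. the cam is turned back to its high point (within 0.25 rad of that stop) (value of joint cam below 0.25 rad and value of joint slide above 0.076 m), for 0.1 s.
At the end, for the whole second after the job is handed in: The slide is home (within 4 mm of its stop), the cam is back at its high point (within 0.25 rad of that stop), the mould halves stand upright and at rest on the seat with less than 4 mm between their parting faces and less than 4 mm of sideways step, and nothing else was disturbed (all of step 3 and x of mould_rear in the frame of mould_front above -0.049 m and y of mould_rear in the frame of mould_front between -0.004 and 0.004 m and z of each of mould_rear, mould_front in the frame of clamp below 0.039 m and angle between each of mould_rear, mould_front's own z axis and vertical below 0.06 rad and linear speed of each of mould_rear, mould_front below 0.02 m/s); the robot touches nothing.
It fails at once if the slide is pushed forward against the raised cam (value of joint cam below 1.8 rad and value of joint slide between 0.03 and 0.06 m).
It fails at once if a mould half is lifted (10 mm) or tipped (0.15 rad) (height (world z) of any of mould_rear, mould_front above 0.045 m or angle between any of mould_rear, mould_front's own z axis and vertical above 0.15 rad).
It fails at once if a bystander is moved by more than 20 mm (distance of any of cup_a, cup_b, jar, stick, brush, rib from where it was at the start of the episode above 0.02 m).
It also fails if it takes over 72 s, if anything falls off the work surface, if the arm or the gripper's body presses on something with over 40 N, if the wrist force passes 120 N, or if a joint passes its speed limit or range.

### The arm

A 6-joint arm with a two-finger parallel gripper is mounted at the origin on the work surface. World frame = base frame: x ahead of the robot, y to its left, z up, the work surface at z = 0. Lengths are in m, angles in degrees, forces in N, time in s.
With the tool pointing down it reaches from about 0.4 to 0.825 m from the base axis. Payload 7 kg.
Tool frame: the origin (TCP) lies on the centre line of the jaws, within the pads' length; the fingertips stand 8 mm ahead of it and the grasp point (between the pads) lies 11 mm behind it; z points along the fingers, y is the line along which they close (so a half turn about z gives the same grasp; the last joint's range is limited). The gripper opens to 88 mm and grips with 3 to 60 N. Pads are 19 mm wide; open, the fingers measure 130 mm over their backs; the gripper's body (78 mm by 193 mm) begins 47 mm behind the grasp point.
Start: joints at [-51.847, 20.546, 0.682, 0, -70.136, -16.507], TCP at [0.249, -0.627, 0.235] pointing down, gripper open.
Joint ranges: [-176.03, 176.03], [-82.01, 121.73], [-58.28, 71.71], [-173.87, 95.51], [-174.79, -0.11], [-173.66, 173.66]. Speed limits (degrees/s): [136.94, 136.94, 172.46, 180, 180, 180].

### API

Orientations are given as [roll, pitch, yaw] about the fixed x, y, z axes, in that order (R = Rz(yaw) Ry(pitch) Rx(roll)).
In Python, from plant import ctrl, vision gives the robot as it stands. The module is installed in compiled form; this text tells all that it offers.
- The arm moves only by the tool move_arm, never from a script. Its argument "moves" is one flat list of numbers, 7 for each row, row after row: the finger opening in cm, from 0 to 8.76, then the shift along the tool's x, y, z in cm, then the turn, a rotation vector about the tool's x, y, z in rad. A call has 1 to 8 rows; each row shifts and turns the commanded pose from where the row before left it, along the tool's axes as they then stand; what a row does not reach is not made up. A row lasts 1/10 s, in which the tool goes at most 50 mm and 8.59 degrees, less where a joint would pass 70% of its speed; a pose out of reach is approached as far as the arm can. A call with a gripper value outside its range is refused whole. The fingers move at their own pace and stop on an object; the grip force is fixed at half the most. Time passes only in rows, so rows that do not move let the fingers close. It gives the time, the measured TCP pose, the force, the opening and the grip force at its end, in the units of the state.
- ctrl.get_obs(): the state, without advancing time (a new reading comes with each control period).
- vision.snapshot(name): name is "side" or "top" or "wrist"; returns (picture, depth): 420x560x3 uint8, red, green, blue; 420x560 float32, m along the optical axis (not along the pixel's ray), 0 where there is no reading.
- vision.camera_model(name): a dict with "vertical_fov" (degrees; the focal length in pixels is half the picture's height over the tangent of half this angle, whatever the lens; pixels are square), "cx", "cy" (the principal point, pixels), "cam_to_world" (4x4, takes a point from camera to world coordinates). Camera axes: x right, y down, z forward; pixel columns grow to the right and rows downward; lengths in m; the calibration is good to about 2 mm. A picture is of the moment at which its call begins: read the wrist's pose just before it. camera_model takes no time and is no camera call; for the wrist camera it gives the pose at the moment of the call.
- ctrl.close_job(): hands the job in; it is judged then, once.
The state is a dict: "clock": time; "joint_pos": joint angles; "qvel": joint speeds; "tau": joint torques, N m; "tool_pos": TCP position; "orientation": TCP orientation; "force": force on the tool from outside, world axes, zero at the start; "moment": the same for the moment, N m; "opening": finger opening in m; "gripper_force": force on a finger pad.
Only numpy, scipy, OpenCV 4.12 (cv2) and the standard library are available. Lean on these libraries where they do the work, as an engineer would, in place of code of your own. Each camera call takes 0.05 s, during which the arm holds its last target. There are 200 camera calls.

## Working session

There is one attempt and no reset: what is moved stays moved. The work goes in short steps, Python scripts to look and compute and a tool call to move; the robot and the scene stay as the last step left them, time stands still between calls to the robot, and variables do not carry over. Pictures are saved under pics/ and viewed, at most 10 in all, crops included, and the job is handed in when it is done.

Besides the shell and the picture viewer there is one more tool, called after "Emit:" by a JSON object that holds its "method" and its "body". move_arm: Moves the arm, as the interface text tells. Its arguments: {"type":"object","properties":{"moves":{"type":"array"}},"required":["moves"]}

```bash
mkdir -p pics
cat > h.py <<'E'
import numpy as np, cv2
from plant import ctrl, vision
def snap(n,f=None):
    m=vision.camera_model(n); p,d=vision.snapshot(n)
    if f: cv2.imwrite('pics/'+f,p[:,:,::-1])
    return p,d,m
def cloud(d,m):
    f=210/np.tan(np.radians(m['vertical_fov']/2))
    v,u=np.mgrid[0:420,0:560]
    P=np.stack([(u-m['cx'])/f*d,(v-m['cy'])/f*d,d],-1)
    T=np.array(m['cam_to_world']); W=P@T[:3,:3].T+T[:3,3]
    W[d<=0]=np.nan
    return W
E
python3 - <<'E'
from h import *
for n in('top','side'):
    p,d,m=snap(n,n+'0.png'); W=cloud(d,m); np.savez(n+'0.npz',p=p,W=W); print(n,m['vertical_fov'],np.round(m['cam_to_world'],2).tolist())
o=ctrl.get_obs(); print(o['tool_pos'],o['orientation'],o['clock'])
E
```

```text
top 52.52036863076555 [[-0.02, -0.99, 0.1, 0.44], [-1.0, 0.01, -0.01, 0.07], [0.01, -0.1, -0.99, 0.98], [0.0, 0.0, 0.0, 1.0]]
side 47.07845192934427 [[0.79, -0.32, 0.52, -0.01], [-0.61, -0.44, 0.66, -0.61], [0.02, -0.84, -0.54, 0.63], [0.0, 0.0, 0.0, 1.0]]
[ 0.24881872 -0.6270014   0.23371591] [ 1.79913266e+02 -1.02025791e-02 -1.58356973e+02] 0.1
```

View pics/top0.png

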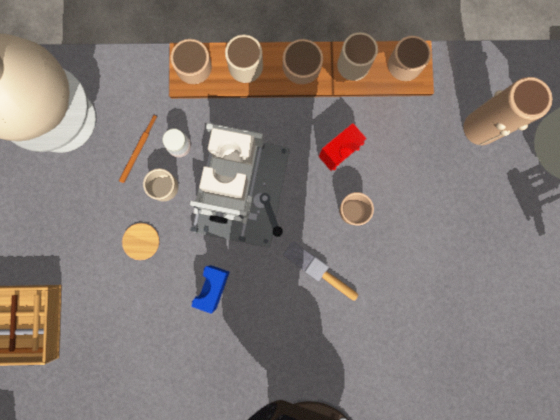

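View pics/side0.png

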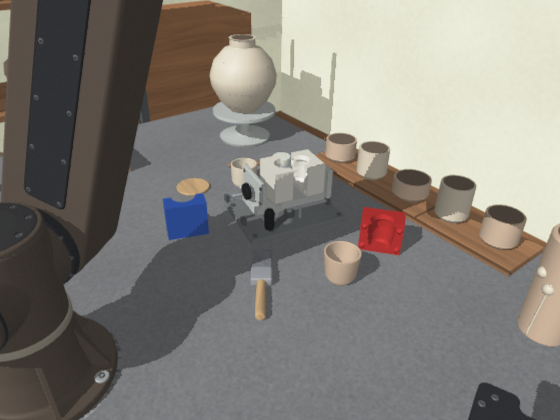

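The top view shows the clamp at about (230,190): lever grip at (277,231), pivot at (264,199), knob at (218,219), closing direction up the image. The brush (330,275), cup_a (357,208) and the red and blue decoys lie near it.

Run:
```python
from h import *
z=np.load('top0.npz');W=z['W'];p=z['p']
def at(u,v): print((u,v),np.round(np.nanmedian(W[v-1:v+2,u-1:u+2].reshape(-1,3),0),4))
for q in [(277,231),(264,199),(218,219),(357,208),(320,268),(210,290),(340,147),(160,185),(141,242)]: at(*q)
sub=np.zeros(W.shape[:2],bool); sub[115:245,185:295]=1
for lo,hi in((.092,.109),(.109,.122),(.078,.092),(.006,.018)):
    m=sub&(W[...,2]>lo)&(W[...,2]<hi)
    n,l,st,c=cv2.connectedComponentsWithStats(m.astype(np.uint8))
    for i in range(1,n):
        if st[i,4]>15:
            P=W[l==i]; r=cv2.minAreaRect(P[:,:2].astype(np.float32)*1000); print(lo,st[i].tolist(),np.round(P.mean(0),4),np.round(np.concatenate([r[0],r[1],[r[2]]]),1))
```

```text
(277, 231) [0.4897 0.0615 0.0879]
(264, 199) [0.563  0.0886 0.0447]
(218, 219) [0.5171 0.1853 0.0825]
(357, 208) [ 0.5441 -0.1242  0.0061]
(320, 268) [ 0.4092 -0.0342  0.0196]
(210, 290) [0.369  0.2026 0.0775]
(340, 147) [ 0.6697 -0.0772  0.0782]
(160, 185) [0.6037 0.3282 0.0054]
(141, 242) [0.4735 0.3695 0.006 ]
0.092 [207, 123, 56, 24, 285] [0.6999 0.1456 0.1039] [694.3 149.4 120.   27.5  75.9]
0.092 [209, 143, 33, 14, 57] [0.6632 0.1629 0.1057] [664.1 165.3  68.2  23.1  78.5]
0.092 [213, 169, 8, 13, 20] [0.6065 0.1867 0.1065] [605.5 185.9  28.3   5.1  24.3]
0.092 [201, 189, 19, 5, 19] [0.575  0.1994 0.1001] [575.2 200.1  37.6   0.6  77.7]
0.092 [225, 194, 18, 4, 21] [0.5645 0.1503 0.0997] [564.6 151.   37.    1.3  79.9]
0.092 [190, 201, 58, 16, 295] [0.5382 0.1824 0.0993] [537.5 182.4 119.5  12.1  77.8]
0.109 [208, 129, 47, 29, 730] [0.6758 0.1534 0.1144] [672.9 154.2  88.2  46.3  77.7]
0.109 [200, 167, 47, 30, 730] [0.5879 0.1721 0.1145] [591.7 171.4  88.4  45.1  78.4]
0.078 [210, 144, 24, 11, 43] [0.6669 0.1789 0.0832] [666.9 176.6   9.5  50.4  27.4]
0.078 [212, 216, 12, 7, 55] [0.5181 0.1862 0.0807] [518.1 186.9  23.5  11.3  80.9]
0.078 [273, 226, 10, 11, 80] [0.4897 0.0602 0.0859] [490.1  60.3  19.4  19.4  44.3]
0.006 [185, 142, 6, 14, 18] [0.6853 0.2617 0.0127] [686.4 262.    5.4  32.3  68.9]
0.006 [195, 143, 95, 102, 3065] [0.5626 0.1091 0.0118] [589.9 137.3 173.1 234.9  78. ]
0.006 [248, 148, 11, 48, 57] [0.6304 0.1135 0.0122] [631.7 113.2   2.3 112.2  78. ]
```

Emit:
{"method": "move_arm", "body": {"moves": [0,0,0,0,0,0,-0.138,0,0,0,0,0,0,-0.138,0,0,0,0,0,0,-0.138,0,0,0,0,0,0,-0.138,0,0,0,0,0,0,-0.138,0,0,0,0,0,0,-0.138,0,0,0,0,0,0,-0.138,0,0,0,0,0,0,-0.138]}}

```text
clock: 0.9
tool_pos: [0.2489, -0.6271, 0.234]
orientation: [180.0, 0.1, -94.8]
force: [-0.8, 0.4, -0.7]
opening: 0.0292
gripper_force: 0.0
```

Emit:
{"method": "move_arm", "body": {"moves": [0,0,0,0,0,0,-0.138,0,0,0,0,0,0,-0.138,0,0,0,0,0,0,-0.142,0,-3,-2.25,0,0,0,0,0,-3,-2.25,0,0,0,0,0,-3,-2.25,0,0,0,0,0,-3,-2.25,0,0,0,0,0,-3,-2.25,0,0,0,0]}}

```text
clock: 1.7
tool_pos: [0.307, -0.4475, 0.2342]
orientation: [180.0, 0.0, -71.2]
force: [1.4, 0.3, -0.1]
opening: 0.0003
gripper_force: 0.0
```

Emit:
{"method": "move_arm", "body": {"moves": [0,-3,-2.25,0,0,0,0,0,-3,-2.25,0,0,0,0,0,-3,-2.25,0,0,0,0,0,-3,-2.25,0,0,0,0,0,-3,-2.25,0,0,0,0,0,-3,-2.25,0,0,0,0,0,-3,-2.25,0,0,0,0,0,-3,-2.25,0,0,0,0]}}

```text
clock: 2.5
tool_pos: [0.3997, -0.1623, 0.2345]
orientation: [-180.0, 0.0, -71.2]
force: [1.2, -0.6, -0.5]
opening: 0.0003
gripper_force: 0.0
```

Emit:
{"method": "move_arm", "body": {"moves": [0,-3,-2.25,0,0,0,0,0,-3,-2.25,0,0,0,0,0,-3,-2.25,0,0,0,0,0,-3,-2.25,0,0,0,0,0,-3,-2.25,0,0,0,0,0,-2,-1.5,0,0,0,0,0,-1.3,-1,0,0,0,0,0,0,0,0,0,0,0]}}

```text
clock: 3.3
tool_pos: [0.4711, 0.0551, 0.2342]
orientation: [180.0, -0.0, -71.1]
force: [-0.9, -0.8, 0.0]
opening: 0.0007
gripper_force: 0.0
```

Emit:
{"method": "move_arm", "body": {"moves": [0,-1.5,-1,0,0,0,0,0,-1.4,-0.95,0,0,0,0,0,0,0,3.5,0,0,0,0,0,0,3.5,0,0,0,0,0,0,0,0,0,0,0,0,0,0,0,0,0]}}

```text
clock: 3.9
tool_pos: [0.4802, 0.0875, 0.1651]
orientation: [179.9, -0.1, -71.1]
force: [0.6, 0.3, 1.4]
opening: 0.0006
gripper_force: 0.0
```

Run:
```python
from h import *
o=ctrl.get_obs(); p,d,m=snap('wrist','w1.png'); W=cloud(d,m); print(o['tool_pos'])
s=(W[...,2]>.08)&(W[...,2]<.093)&(p.max(-1)<70)
n,l,st,c=cv2.connectedComponentsWithStats(s.astype(np.uint8))
for i in range(1,n):
    if st[i,4]>60: P=W[l==i]; r=cv2.minAreaRect(P[:,:2].astype(np.float32)*1000); print(st[i].tolist(),np.round(P.mean(0),4),r)
```

```text
[0.48015176 0.08748772 0.16507498]
[264, 175, 26, 27, 540] [0.4886 0.0622 0.0849] ((488.3528137207031, 62.994590759277344), (18.987668991088867, 19.792240142822266), 19.73775863647461)
```

View pics/w1.png

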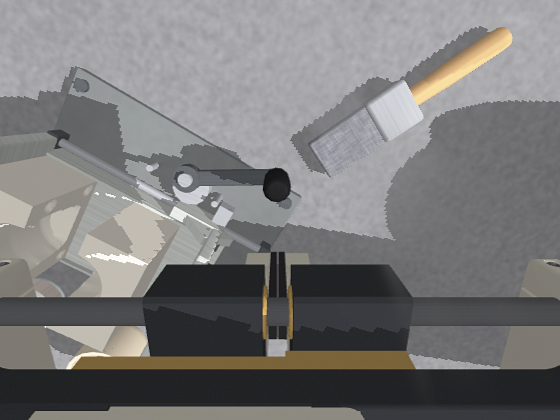

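The grip is at (277,185) in the wrist view, directly ahead of the closed tips at (277,255). The path down is clear.

Emit:
{"method": "move_arm", "body": {"moves": [0,-0.8,0,0,0,0,0,0,0,0,3,0,0,0,0,0,0,3,0,0,0,0,0,0,2,0,0,0,0,0,0,1.5,0,0,0,0,0,0,0,0,0,0]}}

```text
clock: 4.55
tool_pos: [0.4769, 0.0953, 0.0691]
orientation: [179.9, -0.0, -71.2]
force: [-0.9, 0.1, 1.2]
opening: 0.0003
gripper_force: 0.0
```

Emit:
{"method": "move_arm", "body": {"moves": [0,0.5,0,0,0,0,0,0,0.5,0,0,0,0,0,0,0.3,0,0,0,0,0,0,0,0,0,0,0,0]}}

```text
clock: 4.95
tool_pos: [0.4821, 0.0826, 0.0704]
orientation: [-179.9, 0.0, -71.2]
force: [0.4, -0.1, -0.9]
opening: 0.0003
gripper_force: 0.0
```

Emit:
{"method": "move_arm", "body": {"moves": [0,1.14,0.2,0,0,0,-0.14,0,1.14,0.2,0,0,0,-0.14,0,1.14,0.2,0,0,0,-0.14,0,1.14,0.2,0,0,0,-0.14,0,1.14,0.2,0,0,0,-0.14,0,1.14,0.2,0,0,0,-0.14,0,0,0,0,0,0,0]}}

```text
clock: 5.65
tool_pos: [0.515, 0.0233, 0.0699]
orientation: [-180.0, -0.0, -23.0]
force: [-0.0, 0.3, 0.7]
opening: 0.0004
gripper_force: 0.0
```

```bash
cat > grip.py <<'E'
from h import *
import sys
o=ctrl.get_obs(); p,d,m=snap('wrist',sys.argv[1]); W=cloud(d,m); print(o['tool_pos'],o['orientation'],o['force'])
s=(W[...,2]>.08)&(W[...,2]<.093)&(p.max(-1)<70)
n,l,st,c=cv2.connectedComponentsWithStats(s.astype(np.uint8))
for i in range(1,n):
    if st[i,4]>60:
        P=W[l==i]; r=cv2.minAreaRect(P[:,:2].astype(np.float32)*1000); g=np.array(r[0])
        a=np.degrees(np.arctan2(*(g-[565.2,85.8])[::-1])); print(st[i].tolist(),np.round(r[0]),np.round(r[1]),'cam',np.radians((a+12-205)%360),np.hypot(*(g-[565.2,85.8])))
E
python3 grip.py w2.png
```

```text
[0.51496904 0.02330469 0.06986761] [-1.79972353e+02 -3.64007783e-02 -2.29555345e+01] [-0.03699123  0.31608686  0.68960695]
[256, 225, 43, 42, 1309] [535.  15.] [20. 18.] cam 0.9415526836749896 76.6495790964607
[269, 269, 8, 15, 101] [524.  23.] [3. 1.] cam 0.7607717595970516 75.64625569069264
[279, 269, 7, 14, 89] [522.  19.] [3. 2.] cam 0.7739050612068479 79.93778946387309
```

Emit:
{"method": "move_arm", "body": {"moves": [0,1.14,0.2,0,0,0,-0.14,0,1.14,0.2,0,0,0,-0.14,0,1.14,0.2,0,0,0,-0.14,0,1.14,0.2,0,0,0,-0.14,0,1.14,0.2,0,0,0,-0.14,0,1.14,0.2,0,0,0,-0.14,0,1.14,0.2,0,0,0,-0.14,0,0,0,0,0,0,0]}}

```text
clock: 6.5
tool_pos: [0.5915, 0.0119, 0.0694]
orientation: [180.0, 0.0, 33.1]
force: [-0.3, 0.1, -0.4]
opening: 0.0004
gripper_force: 0.0
```

```bash
python3 grip.py w3.png
```

```text
[0.5914842  0.01185084 0.06938339] [1.79983255e+02 2.89995701e-02 3.30692429e+01] [-0.28619771  0.05525515 -0.41255002]
[257, 227, 43, 41, 1294] [610.  25.] [18. 20.] cam 1.9768892517786874 75.79062998843352
[269, 269, 8, 16, 103] [597.  20.] [1. 3.] cam 1.799794054967107 73.08105599801863
[279, 269, 7, 16, 95] [600.  16.] [2. 3.] cam 1.8033436926234856 77.54579226375266
```

Emit:
{"method": "move_arm", "body": {"moves": [0,1.14,0.2,0,0,0,-0.14,0,0.57,0.08,0,0,0,-0.07,0,0.4,0.05,0,0,0,-0.05,0,0,0,0,0,0,0]}}

```text
clock: 6.95
tool_pos: [0.6092, 0.0221, 0.0695]
orientation: [-180.0, 0.0, 47.8]
force: [0.2, 0.1, 1.0]
opening: 0.0005
gripper_force: 0.1
```

Emit:
{"method": "move_arm", "body": {"moves": [0,0.2,0,0,0,0,0,0,0,0,0,0,0,0]}}

```text
clock: 7.15
tool_pos: [0.6105, 0.0234, 0.0695]
orientation: [-180.0, 0.0, 47.9]
force: [-1.3, -1.2, -0.5]
opening: 0.0006
gripper_force: 0.8
```

```bash
python3 grip.py w4.png
```

```text
[0.61053316 0.02343792 0.0695337 ] [-1.79982961e+02  1.78439503e-02  4.78566273e+01] [-1.26895447 -1.17717297 -0.52405845]
[260, 226, 43, 42, 1309] [626.  40.] [19. 20.] cam 2.2710114520107108 76.25401394116187
[269, 269, 8, 15, 101] [614.  33.] [1. 3.] cam 2.0984720359102464 71.92582490025568
[279, 269, 7, 16, 98] [618.  30.] [2. 3.] cam 2.098534212719968 76.37160664315722
```

Emit:
{"method": "move_arm", "body": {"moves": [0,0.2,0,0,0,0,0,0,0.2,0,0,0,0,0,0,0,0,0,0,0,0]}}

```text
clock: 7.5
tool_pos: [0.6135, 0.0263, 0.0695]
orientation: [-180.0, 0.0, 48.0]
force: [-1.1, -2.6, 1.2]
opening: 0.0003
gripper_force: 1.6
```

Emit:
{"method": "move_arm", "body": {"moves": [0,0.2,0,0,0,0,0,0,0.2,0,0,0,0,0,0,0,0,0,0,0,0]}}

```text
clock: 7.8
tool_pos: [0.6138, 0.0268, 0.0694]
orientation: [-179.9, 0.4, 48.0]
force: [-7.8, -12.2, 6.6]
opening: 0.0006
gripper_force: 6.9
```

Emit:
{"method": "move_arm", "body": {"moves": [0,-1,0,0,0,0,0,0,-1.5,0,0,0,0,0,0,0,0,-3.5,0,0,0,0,0,0,-3.5,0,0,0,0,0,0,-3,0,0,0.131,0,0,0,0,0,0,0.131,0,0,0,0,0,0,0.131,0,0,0,0,0,0,0.131]}}

```text
clock: 8.6
tool_pos: [0.5996, 0.0109, 0.1702]
orientation: [-180.0, -0.1, 17.7]
force: [-0.6, 0.1, -0.0]
opening: 0.0002
gripper_force: 0.0
```

Emit:
{"method": "move_arm", "body": {"moves": [0,0,0,0,0,0,0.131,0,0,0,0,0,0,0.131,0,0,0,0,0,0,0.131,0,0,0,0,0,0,0.131,0,0,0,0,0,0,0]}}

```text
clock: 9.1
tool_pos: [0.5995, 0.0108, 0.1697]
orientation: [-179.9, -0.0, -12.1]
force: [0.5, -0.3, -0.1]
opening: 0.0008
gripper_force: 0.0
```

Run:
```python
from h import *
o=ctrl.get_obs(); p,d,m=snap('side','s2.png');print(o['tool_pos'],o['orientation'])
```

```text
[0.59952406 0.01081429 0.16973363] [-1.79944639e+02 -4.25890603e-02 -1.21308377e+01]
```

View pics/s2.png

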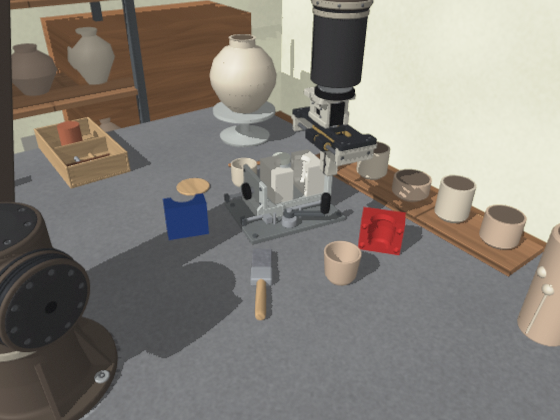

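The side view shows the lever swung fully forward (grip at (326,203)), with the knob at (247,190) still back and the bystanders unmoved. Next I go behind the knob.

Emit:
{"method": "move_arm", "body": {"moves": [0,-3,-3.1,0,0,0,0,0,-3,-3.1,0,0,0,0,0,-3,-3.1,0,0,0,0,0,-3,-3.1,0,0,0,0,0,-2.9,-3,0,0,0,0,0,0,0,0,0,0,0]}}

```text
clock: 9.75
tool_pos: [0.4842, 0.1958, 0.1701]
orientation: [-179.9, -0.0, -11.5]
force: [0.4, 0.0, -0.1]
opening: 0.0005
gripper_force: 0.0
```

Run:
```python
from h import *
o=ctrl.get_obs(); p,d,m=snap('wrist','w5.png');print(o['tool_pos'],o['orientation'])
W=cloud(d,m); R=W[...,:2]-[.5835,.1719]; c=np.stack([R@[.978,-.208],R@[.208,.978],W[...,2]],-1)
for nm,s in (('knob',(c[...,2]>.06)&(c[...,2]<.09)&(p.max(-1)<80)&(abs(c[...,1])<.04)&(c[...,0]<-.04)&(c[...,0]>-.1)),('plate',(c[...,2]>.094)&(c[...,2]<.105)&(c[...,0]<0)&(c[...,0]>-.08))):
    if s.sum(): print(nm,s.sum(),np.round(np.percentile(c[s],[1,50,99],axis=0),4))
```

```text
[0.4842323  0.19576716 0.1700741 ] [-1.79886980e+02 -3.84338975e-02 -1.15424703e+01]
knob 809 [[-0.0747 -0.0152  0.0612]
 [-0.0677  0.0041  0.0763]
 [-0.0633  0.0228  0.0807]]
plate 2578 [[-0.0532 -0.054   0.0946]
 [-0.0479  0.0036  0.098 ]
 [-0.0165  0.0621  0.1   ]]
```

View pics/w5.png

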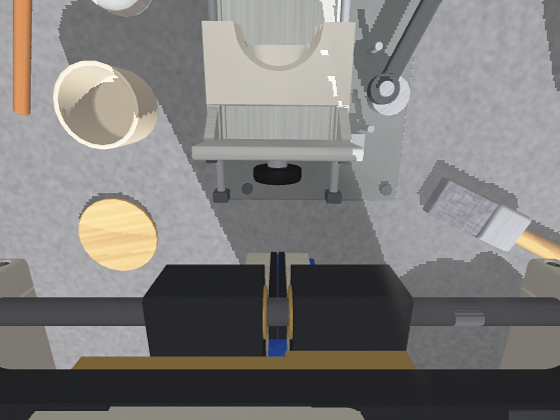

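The wrist view shows the knob at (277,172), straight ahead of the tips. Some blue shows behind the fingers, so I'm checking the decoy's extent.

Run:
```python
from h import *
z=np.load('top0.npz');W=z['W'];p=z['p'].astype(int)
s=(p[...,2]>p[...,0]+50)&(p[...,2]>p[...,1]+40); s[:250]=0
print(s.sum(),np.nanpercentile(W[s],[1,50,99],axis=0), cv2.boxPoints(cv2.minAreaRect(W[s][:,:2].astype(np.float32)*1000)))
```

```text
1022 [[ 3.24930807e-01  1.71031435e-01 -6.36390638e-05]
 [ 3.67549481e-01  2.02034895e-01  7.88625266e-02]
 [ 4.17061279e-01  2.42527510e-01  8.30909930e-02]] [[nan nan]
 [nan nan]
 [nan nan]
 [nan nan]]
```

Emit:
{"method": "move_arm", "body": {"moves": [0,0,0,3.5,0,0,0,0,0,0,3.5,0,0,0,0,0,-0.1,2.5,0,0,0,0,0,0,1.1,0,0,0,0,0,0,0,0,0,0.008,0,1,0,0,0,0,0,0,0.5,0,0,0,0,0,0,0,0,0,0,0,0]}}

```text
clock: 10.6
tool_pos: [0.5025, 0.1905, 0.0647]
orientation: [-179.9, -0.1, -12.5]
force: [-0.2, -0.1, -0.2]
opening: 0.0006
gripper_force: 0.0
```

Emit:
{"method": "move_arm", "body": {"moves": [0,0.5,0,0,0,0,0,0,0.5,0,0,0,0,0,0,0.5,0,0,0,0,0,0,0.5,0,0,0,0,0,0,0.5,0,0,0,0,0,0,0.5,0,0,0,0,0,0,0.5,0,0,0,0,0,0,0,0,0,0,0,0]}}

```text
clock: 11.4
tool_pos: [0.5358, 0.1825, 0.0634]
orientation: [180.0, -0.0, -12.5]
force: [-0.1, -0.4, -0.1]
opening: 0.0006
gripper_force: 0.0
```

Emit:
{"method": "move_arm", "body": {"moves": [0,0.5,0,0,0,0,0,0,0.5,0,0,0,0,0,0,0.5,0,0,0,0,0,0,0.4,0,0,0,0,0,0,0.3,0,0,0,0,0,0,0,0,0,0,0,0]}}

```text
clock: 12.0
tool_pos: [0.5567, 0.1779, 0.0633]
orientation: [180.0, 0.0, -12.5]
force: [-2.5, 2.6, 0.1]
opening: 0.0005
gripper_force: 1.4
```

```bash
cat > side.py <<'E'
from h import *
import sys
o=ctrl.get_obs(); p,d,m=snap('side'); cv2.imwrite('pics/'+sys.argv[1],cv2.resize(p[130:270,200:400,::-1],(800,560)))
print(o['tool_pos'],o['force'])
E
python3 side.py s3.png
```

```text
[0.55666222 0.17785312 0.0633334 ] [-2.46070742  2.61652012  0.10633873]
```

View pics/s3.png

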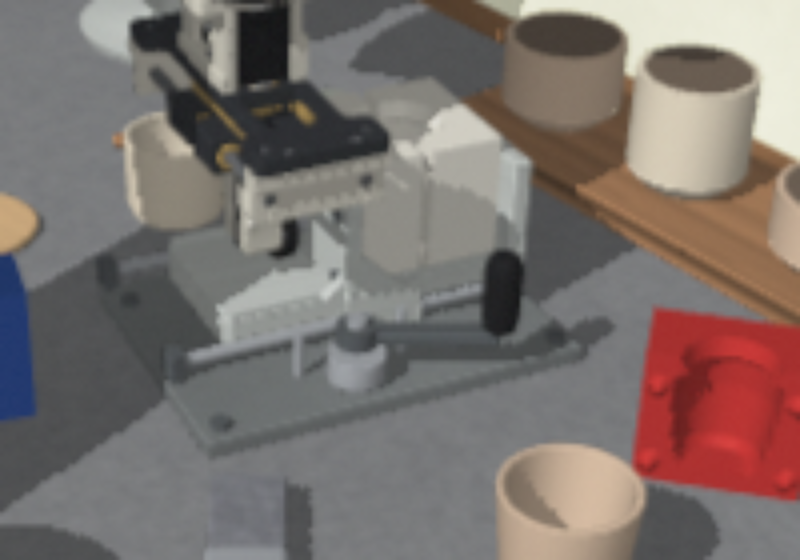

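The crop shows the finger on the knob (285,238), the lever still forward (500,290), and the mould halves nearly meeting near (420,200).

Emit:
{"method": "move_arm", "body": {"moves": [0,0.3,0,0,0,0,0,0,0.3,0,0,0,0,0,0,0,0,0,0,0,0]}}

```text
clock: 12.35
tool_pos: [0.5621, 0.1767, 0.0633]
orientation: [180.0, 0.0, -12.5]
force: [-3.2, 2.5, 0.8]
opening: 0.0002
gripper_force: 2.2
```

Emit:
{"method": "move_arm", "body": {"moves": [0,0.2,0,0,0,0,0,0,0.2,0,0,0,0,0,0,0,0,0,0,0,0]}}

```text
clock: 12.65
tool_pos: [0.563, 0.1764, 0.0633]
orientation: [180.0, 0.3, -12.5]
force: [-20.4, 10.2, 11.9]
opening: 0.0004
gripper_force: 10.8
```

Emit:
{"method": "move_arm", "body": {"moves": [0,-1,0,0,0,0,0,0,-2,0,0,0,0,0,0,-2,0,0,0,0,0,0,0,0,-3.5,0,0,0,0,0,0,-3.5,0,0,0,0,0,0,-3.7,0,0,0,0,0,0,0,0,0,0]}}

```text
clock: 13.35
tool_pos: [0.5205, 0.1877, 0.176]
orientation: [-179.7, -0.4, -12.4]
force: [0.0, 0.4, 0.2]
opening: 0.0006
gripper_force: 0.0
```

Run:
```python
from h import *
o=ctrl.get_obs(); p,d,m=snap('wrist','w6.png');print(o['tool_pos'],o['orientation'])
W=cloud(d,m); R=W[...,:2]-[.5835,.1719]; c=np.stack([R@[.978,-.208],R@[.208,.978],W[...,2]],-1)
for nm,s in (('knob',(c[...,2]>.06)&(c[...,2]<.09)&(p.max(-1)<80)&(abs(c[...,1])<.04)&(c[...,0]<.03)&(c[...,0]>-.03)),('plate',(c[...,2]>.094)&(c[...,2]<.103)&(c[...,0]<.05)&(c[...,0]>-.03)),('mould',(c[...,2]>.109)&(c[...,2]<.12)&(c[...,0]>0)),('grip',(c[...,2]>.08)&(c[...,2]<.093)&(p.max(-1)<70)&(c[...,1]<-.08))):
    if s.sum(): print(nm,s.sum(),np.round(np.percentile(c[s],[1,50,99],axis=0),4))
```

```text
[0.52045382 0.18770458 0.1760405 ] [-179.65643381   -0.43180327  -12.42891099]
knob 761 [[-0.0109 -0.0147  0.0647]
 [-0.0047  0.0043  0.077 ]
 [ 0.0006  0.0229  0.0809]]
plate 2643 [[ 0.0107 -0.0541  0.0957]
 [ 0.0157  0.004   0.098 ]
 [ 0.0206  0.0621  0.1001]]
mould 10457 [[ 0.021  -0.0394  0.1097]
 [ 0.0425  0.0043  0.1132]
 [ 0.078   0.0474  0.1148]]
grip 764 [[ 0.0605 -0.1241  0.0803]
 [ 0.0691 -0.1152  0.0855]
 [ 0.0789 -0.108   0.0877]]
```

View pics/w6.png

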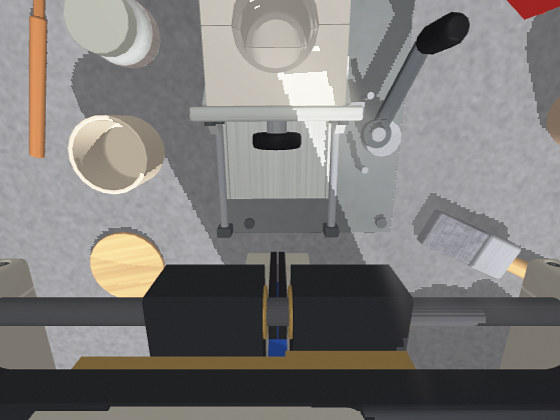

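The mould is closed: the seam at (275,25) is shut, the slide moved 64 mm, and the lever is still forward at (445,32). Next I move to the far side of the grip.

Emit:
{"method": "move_arm", "body": {"moves": [0,0,0,0,0,0,-0.143,0,0,0,0,0,0,-0.143,0,0,0,0,0,0,-0.143,0,0,0,0,0,0,-0.143,0,0,0,0,0,0,-0.143,0,0,0,0,0,0,-0.143,0,0,0,0,0,0,-0.143,0,0,0,0,0,0,-0.14]}}

```text
clock: 14.2
tool_pos: [0.5171, 0.1858, 0.1693]
orientation: [-180.0, 0.1, 53.2]
force: [0.1, -0.4, 0.2]
opening: 0.0002
gripper_force: 0.0
```

Emit:
{"method": "move_arm", "body": {"moves": [0,-0.4,3.5,0,0,0,0,0,-0.4,3.5,0,0,0,0,0,-0.4,3.5,0,0,0,0,0,-0.4,3.5,0,0,0,0,0,-0.4,3.4,0,0,0,0,0,0,0,0,0,0,0]}}

```text
clock: 14.8
tool_pos: [0.6459, 0.0623, 0.1683]
orientation: [-180.0, 0.1, 52.7]
force: [0.0, 0.1, 0.1]
opening: 0.0005
gripper_force: 0.0
```

```bash
sed -i 's/565.2,85.8/566,89.7/g' grip.py; python3 grip.py w7.png
```

```text
[0.64585799 0.06226963 0.16831077] [-1.79980951e+02  1.38436409e-01  5.26993125e+01] [0.0127548  0.07279334 0.07961485]
[264, 240, 25, 24, 263] [630.  44.] [16. 18.] cam 2.297517866020566 78.10336195398685
```

View pics/w7.png

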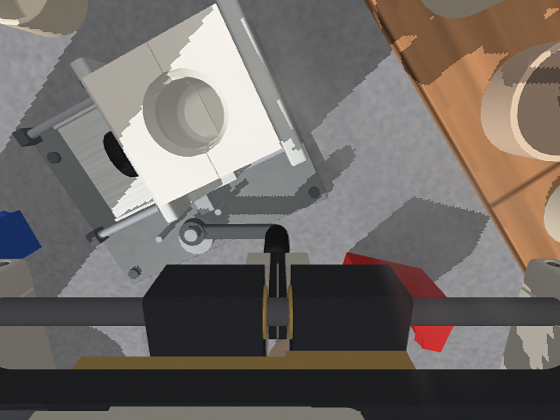

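The grip is at (277,240), just behind the tips in view, and the space ahead of it is clear. I move 9 mm further ahead and lower.

Emit:
{"method": "move_arm", "body": {"moves": [0,0.9,0,0,0,0,0,0,0,0,3,0,0,0,0,0,0,3,0,0,0,0,0,0,2.3,0,0,0,0,0,0,1.5,0,0,0,0,0,0,0,0,0,0]}}

```text
clock: 15.45
tool_pos: [0.6481, 0.0733, 0.0703]
orientation: [-179.9, 0.2, 52.9]
force: [0.0, -1.0, -0.3]
opening: 0.0004
gripper_force: 0.0
```

Emit:
{"method": "move_arm", "body": {"moves": [0,-0.5,0,0,0,0,0,0,-0.5,0,0,0,0,0,0,-0.3,0,0,0,0,0,0,0,0,0,0,0,0]}}

```text
clock: 15.85
tool_pos: [0.6419, 0.062, 0.0737]
orientation: [180.0, -0.1, 52.9]
force: [-0.8, -1.1, -1.0]
opening: 0.0004
gripper_force: 0.0
```

Emit:
{"method": "move_arm", "body": {"moves": [0,-1.14,0.2,0,0,0,0.14,0,-1.14,0.2,0,0,0,0.14,0,-1.14,0.2,0,0,0,0.14,0,-1.14,0.2,0,0,0,0.14,0,-1.14,0.2,0,0,0,0.14,0,-1.14,0.2,0,0,0,0.14,0,-1.14,0.2,0,0,0,0.14,0,0,0,0,0,0,0]}}

```text
clock: 16.65
tool_pos: [0.5806, 0.0132, 0.0735]
orientation: [-180.0, -0.1, -3.4]
force: [0.8, -0.0, 0.3]
opening: 0.0004
gripper_force: 0.0
```

Emit:
{"method": "move_arm", "body": {"moves": [0,-1.14,0.3,0,0,0,0.14,0,-1.14,0.3,0,0,0,0.14,0,-1.14,0.3,0,0,0,0.14,0,-1.14,0.2,0,0,0,0.14,0,-1.14,0.2,0,0,0,0.14,0,-1.14,0.2,0,0,0,0.14,0,-1.14,0.2,0,0,0,0.14,0,0,0,0,0,0,0]}}

```text
clock: 17.45
tool_pos: [0.506, 0.0346, 0.073]
orientation: [-180.0, 0.0, -59.3]
force: [1.1, 0.1, 0.1]
opening: 0.0003
gripper_force: 0.0
```

Emit:
{"method": "move_arm", "body": {"moves": [0,-1.14,0.2,0,0,0,0.14,0,-0.5,0.1,0,0,0,0.07,0,-0.3,0,0,0,0,0.04,0,0,0,0,0,0,0]}}

```text
clock: 17.85
tool_pos: [0.495, 0.0498, 0.0726]
orientation: [180.0, -0.0, -73.4]
force: [-0.5, -0.7, 0.5]
opening: 0.0004
gripper_force: 0.3
```

Emit:
{"method": "move_arm", "body": {"moves": [0,-0.2,0,0,0,0,0,0,-0.2,0,0,0,0,0,0,0,0,0,0,0,0]}}

```text
clock: 18.15
tool_pos: [0.4942, 0.052, 0.0727]
orientation: [179.9, -0.1, -73.5]
force: [5.7, -14.1, -1.2]
opening: 0.0008
gripper_force: 6.3
```

Emit:
{"method": "move_arm", "body": {"moves": [0,-0.2,0,0,0,0,0,0,-0.1,0,0,0,0,0,0,0,0,0,0,0,0]}}

```text
clock: 18.45
tool_pos: [0.4938, 0.0527, 0.0728]
orientation: [179.9, -0.3, -73.5]
force: [11.3, -27.6, -3.3]
opening: 0.0005
gripper_force: 13.5
```

Stop reached, with a stiff rise in force. I retract and verify.

Emit:
{"method": "move_arm", "body": {"moves": [0,0.7,0,0,0,0,0,0,2,0,0,0,0,0,0,2,0,0,0,0,0,0,0,0,-3.5,0,0,0,0,0,0,0,-3.5,0,0,0,0,0,0,-4,0,0,0,0,2,0,-3,0,0,0,0,0,0,0,0,0,0]}}

```text
$.moves: bad value
```

```bash
python3 side.py s4.png
python3 - <<'E'
from h import *
p,d,m=snap('top');W=cloud(d,m); R=W[...,:2]-[.5843,.1758]; c=np.stack([R@[.978,-.208],R@[.208,.978],W[...,2]],-1)
for nm,s in (('plate',(c[...,2]>.094)&(c[...,2]<.103)&(c[...,0]<.05)&(abs(c[...,1])<.07)&(c[...,0]>-.03)),('mould',(c[...,2]>.109)&(c[...,2]<.12)&(c[...,0]>0)&(c[...,0]<.13)&(abs(c[...,1])<.06)),('grip',(c[...,2]>.08)&(c[...,2]<.093)&(p.max(-1)<70)&(c[...,1]<-.08)&(c[...,1]>-.2))):
    if s.sum(): print(nm,s.sum(),np.round(np.percentile(c[s],[1,50,99],axis=0),4))
E
```

```text
[0.49384815 0.05271179 0.07276152] [ 11.28721886 -27.63755281  -3.34766041]
plate 299 [[ 0.0129 -0.0585  0.0947]
 [ 0.018  -0.0009  0.0993]
 [ 0.0356  0.0554  0.1028]]
mould 1448 [[ 0.0232 -0.0464  0.1098]
 [ 0.0682 -0.0026  0.1144]
 [ 0.1128  0.0406  0.1181]]
```

View pics/s4.png

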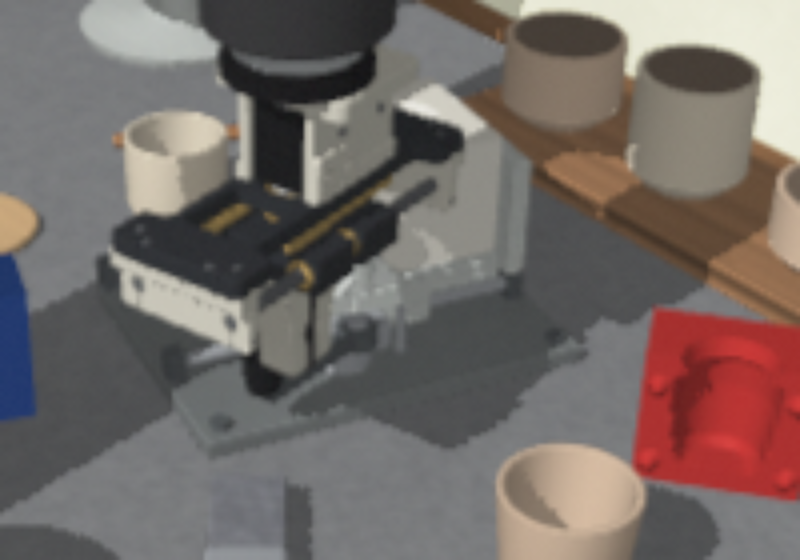

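My retract list was malformed, so it was refused and the arm is still touching. The crop shows the lever back at (262,375). I retract now.

Emit:
{"method": "move_arm", "body": {"moves": [0,0.7,0,0,0,0,0,0,1.5,0,0,0,0,0,0,1.5,0,0,0,0,0,0,0,0,-4,0,0,0,0,0,0,-4,0,0,0,0,0,3,0,-2,0,0,0,0,3,0,0,0,0,0,0,0,0,0,0,0,0]}}

```text
$.moves: bad value
```

Emit:
{"method": "move_arm", "body": {"moves": [0,0.7,0,0,0,0,0,0,1.5,0,0,0,0,0,0,1.5,0,0,0,0,0,0,0,0,-4,0,0,0,0,0,0,-4,0,0,0,0,3,0,-2,0,0,0,0,3,0,0,0,0,0,0,0,0,0,0,0,0]}}

```text
clock: 19.35
tool_pos: [0.5213, -0.0384, 0.1735]
orientation: [-179.9, 0.0, -73.7]
force: [-0.2, -0.1, -0.4]
opening: 0.0004
gripper_force: 0.0
```

Run:
```python
from h import *
o=ctrl.get_obs();print(o['tool_pos'],o['force'])
z=np.load('top0.npz')
for nm in('top','wrist'):
    p,d,m=snap(nm,nm+'9.png');W=cloud(d,m); R=W[...,:2]-[.5843,.1758]; c=np.stack([R@[.978,-.208],R@[.208,.978],W[...,2]],-1)
    for n,s in (('plate',(c[...,2]>.094)&(c[...,2]<.103)&(c[...,0]<.05)&(abs(c[...,1])<.07)&(c[...,0]>-.03)),('mould',(c[...,2]>.109)&(c[...,2]<.12)&(c[...,0]>0)&(c[...,0]<.13)&(abs(c[...,1])<.06)),('grip',(c[...,2]>.08)&(c[...,2]<.093)&(p.max(-1)<70)&(c[...,1]<-.08)&(c[...,1]>-.2)&(c[...,0]<0))):
        if s.sum()>10: print(nm,n,s.sum(),np.round(np.percentile(c[s],[1,50,99],axis=0),4))
```

```text
[ 0.52134653 -0.03836233  0.1734745 ] [-0.23169491 -0.14529587 -0.42858423]
top plate 135 [[ 0.0119 -0.002   0.0944]
 [ 0.0183  0.0297  0.0994]
 [ 0.0232  0.0558  0.1025]]
top mould 1346 [[ 0.0235 -0.0466  0.1096]
 [ 0.0741  0.0031  0.1146]
 [ 0.1129  0.0406  0.1182]]
wrist mould 366 [[ 0.0725 -0.0454  0.1091]
 [ 0.0825 -0.0419  0.1128]
 [ 0.0947 -0.0311  0.1143]]
wrist grip 123 [[-0.0818 -0.13    0.0805]
 [-0.075  -0.12    0.086 ]
 [-0.0679 -0.1148  0.0873]]
```

```bash
python3 -c "
from plant import ctrl
print(ctrl.close_job())"
```

```text
the job is handed in; nothing more can be done
None
```

The mould is closed and the cam lever is back at its locked stop, and I handed the job in at about 19.5 s of the 72 s allowed; the hand-in gave no verdict, but my last measurements put the mould halves together, the slide home and the cam at about 0 rad.

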